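# Find the high side of a mixer spindle's eccentric on the runout bench

### The job

Take the knob of the indicator's slide and lower it until the plunger rests on the spindle's eccentric collar and is pressed in by about half a turn of the dial hand, then let go of it. Then, pressing only lightly on the belt pulley, roll the spindle round in its V-blocks until the dial stands at the highest reading it reaches anywhere in the turn, and leave it there, ready for marking. Do not run the plunger into its end stop, do not lift the spindle out of the V-blocks, and leave the other things on the desk where they lie.

Things in the scene. Friction and masses are not known exactly. Their poses are not given: they have to be found in the camera images.
- runout_bench: Fixed grey bench gauge, base plate 112 x 246 mm, 16 mm high. Origin on the desk under the middle of the spindle; y = along the spindle, x = to the rear (dial looks to -x), z up. V-blocks (43 x 20 mm, 50 mm high) at y = +98 and -98 mm. Column (20 mm dia, top at z 165 mm) at x 50, y 64 mm carries the indicator slide
- spindle: Loose steel spindle, 236 mm long, about 0.45 kg, lying in the two 90-degree V-blocks on 12 mm journals. Origin on its axis at mid-length, 47 mm above the desk; y = its axis, turns with it. An eccentric collar is clamped on it at y = +64 mm at an UNKNOWN angle: 32 mm dia, 18 mm wide, centre 2 mm off the axis, so once per turn it lifts the plunger tip from about 60.5 to 64.5 mm above the desk and lets it down again. Turns easily, stays where it is left
- pulley (a point): Centre of the ribbed aluminium belt pulley on the spindle (at spindle y = -64 mm): 50 mm dia, 16 mm wide, its top 72 mm above the desk. Rolls under a fingertip pressed on its top with about 5 N and drawn slowly (under 20 mm/s) along bench x, 1 rad per 25 mm; slips if pressed too little or rushed; over 15 N is too much. Free space above; the dial's edge is 100 mm away along +y
- slide_knob (a point): Middle of the round black knob on top of the indicator slide: 24 mm dia, 26 mm tall (13 mm above and below this point), over the column at bench x 50, y 64 mm; moves with the slide. Clear all round and above; the slide's 32 mm sleeve begins 17 mm below this point
- indicator_slide (a joint): Height of the indicator slide: 0 = right up, grows (m) as it is lowered, 0.042 = right down. Stiff friction slide that stays where it is left; takes about 5 N to push down, 11 N to lift. At value q the free plunger tip is 92 mm - q above the desk
- dial_hand (a joint): Dial hand, rad: 0 at twelve o'clock with the plunger free, grows clockwise as the plunger is pressed in, one turn (6.283) per 10 mm. Half a turn = 3.14 = 5 mm. Plunger end stop at 12 mm (7.54). Light spring, 0.8 N free, 1.3 N at half a turn
- plunger_tip (a point): Ball tip of the indicator plunger, pointing down over the collar at bench x 0, y 64 mm; when it rests on the collar it follows it up and down
- dial_face (a point): Middle of the white dial face, 57 mm dia, upright, looking to bench -x; moves with the slide
- pen: Marker pen, 135 mm long, lying in front of the bench; leave it. Origin under its middle
- swab: Swab pouch 24 x 178 x 4 mm lying behind the bench; leave it. Origin under its middle

How it is judged:
On the way:
1. the indicator has been lowered onto the collar and the plunger is pressed in about half a turn of the hand (140 to 235 degrees) (value of joint dial_hand between 2.45 and 4.1 rad), for 0.3 s.
At the end, for the whole second after the job is handed in: The plunger tip stands on the collar within 0.3 mm of its highest point (over 64.2 mm above the desk; 64.5 at the top), pressed in with the hand at 2.4 to 6.9 rad; the spindle lies still, seated in both V-blocks (axis within 1.5 mm of 47 mm high and of the V centre) (height (world z) of plunger_tip above 0.0642 m and value of joint dial_hand between 2.4 and 6.9 rad and x of spindle in the frame of runout_bench between -0.0015 and 0.0015 m and z of spindle in the frame of runout_bench between 0.0455 and 0.0485 m and angle between the y axis of spindle and the y axis of runout_bench, either way round below 0.02 rad and angular speed of spindle below 0.05 rad/s); the robot touches nothing.
It fails at once if plunger driven to its end stop (hand over 7.1 rad, 11.3 mm) (value of joint dial_hand above 7.1 rad).
It fails at once if spindle lifted or pushed out of the V-blocks by more than 4 mm (z of spindle in the frame of runout_bench above 0.051 m or x of spindle in the frame of runout_bench above 0.004 m or x of spindle in the frame of runout_bench below -0.004 m).
It fails at once if robot presses on the spindle with more than 15 N (contact force between the arm and spindle above 15 N).
It fails at once if pen or swab moved more than 20 mm (distance of any of pen, swab from where it was at the start of the episode above 0.02 m).
It also fails if it takes over 72 s, if anything falls off the work surface, if the arm or the gripper's body presses on something with over 40 N, if the wrist force passes 120 N, or if a joint passes its speed limit or range.

### The arm

A 6-joint arm with a two-finger parallel gripper is mounted at the origin on a cart in front of the work surface, level with it; the furniture and walls round the work are solid. World frame = base frame: x ahead of the robot, y to its left, z up, the work surface at z = 0. Lengths are in m, angles in rad, forces in N, time in s.
With the tool pointing down it reaches from about 0.25 to 0.8 m from the base axis. Payload 3.9 kg.
Tool frame: the origin (TCP) lies at the very end of the fingers, on their centre line; the grasp point (between the pads) lies 19 mm behind it; z points along the fingers, y is the direction in which the jaws open and shut (so a half turn about z gives the same grasp; the last joint's range is limited). The gripper opens to 85 mm and grips with 20 to 120 N. Pads are 22 mm wide; open, the fingers measure 114 mm over their backs; the gripper's body (76 mm by 85 mm) begins 54 mm behind the grasp point. The pads swing forward as they close: fully open they stand 13 mm farther back than shut.
Start: joints at [1.155, 0.26, -0.138, 1.173, 0, 1.571], TCP at [0.212, 0.48, 0.231] pointing down, gripper open.
Joint ranges: [-2.78, 2.78], [-0.83, 1.72], [-1.28, 1.37], [-1.9, 2.12], [-1.57, 1.48], [-3.14, 3.14]. Speed limits (rad/s): [2.57, 2.57, 3.14, 3.14, 3.14, 3.14].

### API

Orientations are given as a unit quaternion [w, x, y, z].
In Python, from bench import state, cams, arm gives the robot as it stands. The module is installed in compiled form; this text tells all that it offers.
- The arm moves only by the shell command python3 -m crank 'ROWS' [OPENING]. ROWS is a JSON object of lists of equal length, an entry for each row: "linear": the shift along the tool's x, y, z in mm, a list of three; "yaw": the turn about the tool's z in degrees. In form: {"linear": [[x, y, z], ...], "yaw": [yaw, ...]}. A call has exactly 10 rows; each row is the pose to reach, as a shift and turn from the pose measured when the call began, along the tool's axes at that moment; what a row does not reach only later rows make up. A row lasts 1/10 s, in which the tool goes at most 50 mm and 8.59 degrees, less where a joint would pass 70% of its speed; a pose out of reach is approached as far as the arm can. A call with a gripper value outside its range is refused whole. OPENING is the gripper command: -1 is shut, 1 is fully open, values between are in proportion, set as the call begins (- or left out, the last holds). The fingers move at their own pace and stop on an object; the grip force is fixed at half the most. Time passes only in rows, so rows that repeat a pose let the fingers close, or fill a call up. It gives the time, the measured TCP pose, the force and the opening at its end, in the units of the state.
- state(): the state, without advancing time (a new reading comes with each control period).
- cams.grab_frame(name): name is "side" or "top" or "wrist"; returns a dict with "pixels" (420x560x3 uint8, blue, green, red), "camera_matrix" (3x3 intrinsics, pixels), "R" (3x3) and "t" (3): a world point X has camera coordinates R X + t. Camera axes: x right, y down, z forward; pixel columns grow to the right and rows downward; lengths in m; the calibration is good to about 2 mm. A picture is of the moment at which its call begins. There is no depth.
- arm.sign_off(): hands the job in, once; it reports no verdict.
The state is a dict: "t": time; "q": joint angles; "qd": joint speeds; "joint_efforts": joint torques, N m; "eef_pos": TCP position; "eef_rot": TCP orientation; "force": force on the tool from outside, world axes, zero at the start; "moment": the same for the moment, N m; "grip_width": finger opening in m.
Only numpy, scipy, OpenCV 4.12 (cv2) and the standard library are available. Lean on these libraries where they do the work, as an engineer would, in place of code of your own. Each camera call takes 0.05 s, during which the arm holds its last target.

## Working session

There is one attempt and no reset: what is moved stays moved. The work goes in short steps, Python scripts to look and compute and a shell command to move; the robot and the scene stay as the last step left them, time stands still between calls to the robot, and variables do not carry over. Pictures are saved under pics/ and viewed, and the job is handed in when it is done.

```bash
mkdir -p pics; cat > h.py <<'E'
from bench import state,cams,arm
import numpy as np,cv2
from scipy.spatial.transform import Rotation as R
def grab(n,f=None):
    d=cams.grab_frame(n)
    if f: cv2.imwrite('pics/'+f+'.png',np.array(d['pixels']))
    return d
def ray(d,u,v):
    K=np.array(d['camera_matrix']);Rm=np.array(d['R']);t=np.array(d['t'])
    c=-Rm.T@t; r=Rm.T@np.linalg.solve(K,[u,v,1.]); return c,r/np.linalg.norm(r)
def onz(d,u,v,z):
    c,r=ray(d,u,v); return c+r*(z-c[2])/r[2]
def proj(d,X):
    p=np.array(d['camera_matrix'])@(np.array(d['R'])@np.array(X)+np.array(d['t'])); return p[:2]/p[2]
def st():
    s=state(); q=s['eef_rot']; M=R.from_quat([q[1],q[2],q[3],q[0]]).as_matrix()
    return s,np.array(s['eef_pos']),M
E
python3 - <<'E'
from h import *
for n in ['side','top','wrist']: 
    d=grab(n,n+'0'); print(n,-np.array(d['R']).T@d['t'])
s,p,M=st(); print(s,M)
E
```

```text
side [ 0.07928702 -0.680958    0.54313203]
top [ 0.47438401 -0.01360299  0.9858396 ]
wrist [0.13953158 0.51139994 0.37462156]
{'t': 0.15, 'q': array([ 1.15498151e+00,  2.60516545e-01, -1.39022704e-01,  1.17271519e+00,
        1.58850696e-05,  1.57083838e+00]), 'qd': array([-0.00109105, -0.0012599 ,  0.00505495,  0.00021782,  0.00191699,
        0.00077631]), 'joint_efforts': array([-2.13359992e-03, -4.06008482e+01,  2.54166681e+01,  1.27078043e-02,
       -2.01338239e-04, -2.28014045e-06]), 'eef_pos': array([0.21185808, 0.47980491, 0.23068376]), 'eef_rot': array([-1.58242913e-04,  2.06433350e-01,  9.78460393e-01, -7.11719091e-04]), 'force': array([-0.17527786, -0.22499901,  0.11785816]), 'moment': array([-0.01212809, -0.03246211,  0.00098563]), 'grip_width': 0.08516352761705989} [[-9.14770494e-01  4.03973488e-01 -6.03513957e-04]
 [ 4.03973939e-01  9.14769531e-01 -1.32744465e-03]
 [ 1.58237322e-05 -1.45811111e-03 -9.99998937e-01]]
```

View pics/side0.png

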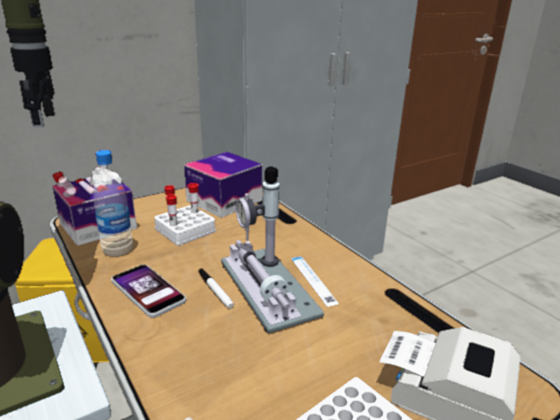

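View pics/top0.png

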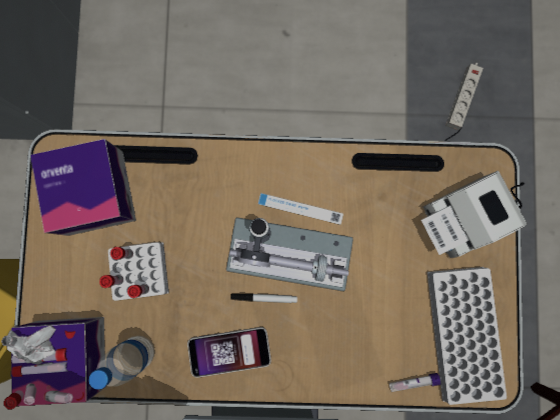

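View pics/wrist0.png

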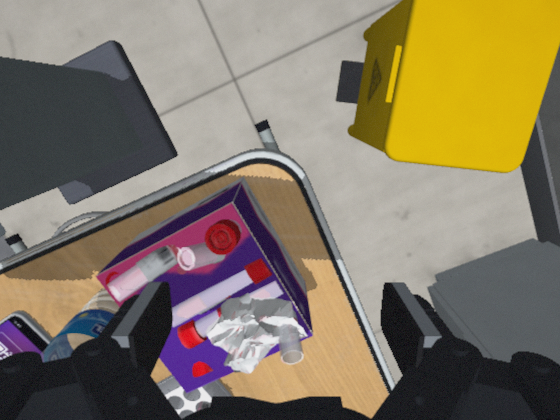

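The side view shows the bench at about (270,265), with the knob at (271,174). In the top view the bench is at (290,255), the knob at (258,227) and the pulley at (319,266). The pen and swab lie either side of the bench. Next I'll enlarge both views and triangulate.

```bash
python3 - <<'E'
from h import *
a=cv2.imread('pics/top0.png')[200:300,215:365]; b=cv2.imread('pics/side0.png')[155:335,200:340]
cv2.imwrite('pics/topz.png',cv2.resize(a,None,fx=5,fy=5,interpolation=cv2.INTER_CUBIC))
cv2.imwrite('pics/sidez.png',cv2.resize(b,None,fx=3.3,fy=3.3,interpolation=cv2.INTER_CUBIC))
E
```

```text
(no output)
```

View pics/topz.png

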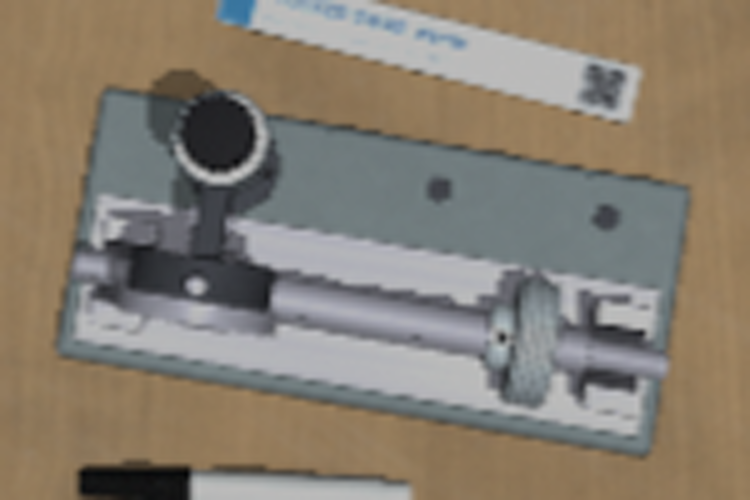

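View pics/sidez.png

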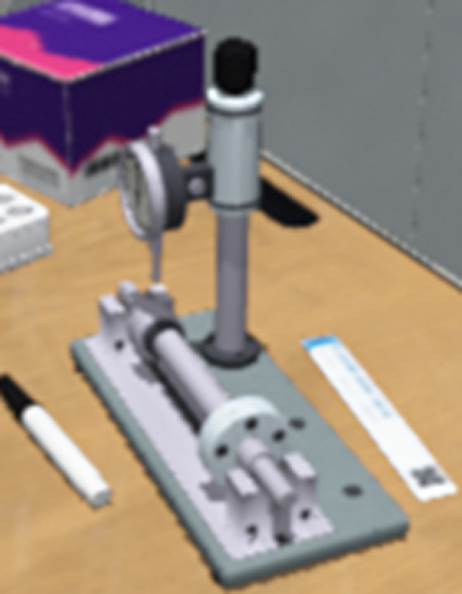

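Top zoom: the plate corners are at full-frame pixels (236,217.6), (353,237.4), (344.6,291) and (227,271), and the knob is at (259,226.5). In the side view the knob centre is at about (271.2,175).

```bash
python3 - <<'E'
from h import *
T=grab('top');S=grab('side')
C=[onz(T,215+u/5,200+v/5,.016) for u,v in [(105,88),(690,187),(648,455),(60,355)]]
C=np.array(C)[:,:2]; 
xm=(C[0]+C[1]-C[2]-C[3])/2; ym=(C[0]+C[3]-C[1]-C[2])/2
print(C,np.linalg.norm(xm),np.linalg.norm(ym),C.mean(0))
th=np.arctan2(*(xm/np.linalg.norm(xm)-0)[::-1]); th2=np.arctan2(-ym[0],ym[1]); print(th,th2)
def tri(a,b):
    (c1,r1),(c2,r2)=ray(T,*a),ray(S,*b)
    A=np.array([r1,-r2]).T; s=np.linalg.lstsq(A,c2-c1,rcond=None)[0]
    p,q=c1+s[0]*r1,c2+s[1]*r2; return (p+q)/2,np.linalg.norm(p-q)
print('knob mid/top',tri((215+219/5,200+132/5),(200+235/3.3,155+45/3.3)))
print('pulley at z .072', [onz(T,215+u/5,200+v/5,.05) for u,v in [(530,335)]])
# knob bottom/mid in side
for v in (40,67,93): print(v, tri((215+219/5,200+132/5),(200+235/3.3,155+v/3.3)))
E
```

```text
[[ 0.55655376  0.06509466]
 [ 0.52311872 -0.1754014 ]
 [ 0.41413905 -0.15997548]
 [ 0.44744314  0.07926374]] 0.11004458169364013 0.24217764966835287 [ 0.48531367 -0.04775462]
-0.13487676819183467 -0.13822938804554755
knob mid/top (array([0.5259137 , 0.01091403, 0.22593135]), np.float64(0.00046342339599647896))
pulley at z .072 [array([ 0.46150536, -0.10775763,  0.05      ])]
40 (array([0.52573419, 0.01079264, 0.22906217]), np.float64(0.0005386655957870011))
67 (array([0.52671105, 0.01145318, 0.21202431]), np.float64(0.00012919745056853837))
93 (array([0.52766941, 0.0121011 , 0.1953074 ]), np.float64(0.0002725619829737824))
```

```bash
cat >> h.py <<'E'
th=-0.1366; ex=np.array([np.cos(th),np.sin(th),0]); ey=np.array([-ex[1],ex[0],0])
knob=np.array([.5268,.0115,.212]); org=np.array([.4688,-.0449,0])
def shift(X,ang=None):
    s,p,M=st(); out=(M.T@(np.array(X)-p))*1000
    print('tcp',p.round(4),'t',s['t'],'lin',out.round(1),'yaw to bench',np.degrees(np.arctan2(M[:,0]@-ey,M[:,0]@-ex)).round(2), 'F',s['force'].round(2),'w',round(s['grip_width'],4))
E
python3 - <<'E'
from h import *
W=grab('wrist'); s,p,M=st()
print('cam axes in tool',(M.T@np.array(W['R']).T).round(3), M.T@(-np.array(W['R']).T@W['t']-p))
shift([.5268,.0115,.29])
E
```

```text
cam axes in tool [[-0.001 -0.952 -0.305]
 [ 1.    -0.    -0.   ]
 [-0.    -0.305  0.952]] [ 0.07890282 -0.0004872  -0.14398555]
tcp [0.2119 0.48   0.231 ] t 0.3 lin [-477.3 -301.5  -58.8] yaw to bench -15.99 F [0.54 1.01 0.28] w 0.0854
```

```bash
python3 -m crank '{"linear": [[0,0,-30],[0,0,-70],[0,0,-110],[-25,-15,-130],[-60,-38,-130],[-95,-60,-130],[-130,-82,-130],[-165,-104,-130],[-200,-126,-130],[-235,-148,-130]], "yaw": [0,0,0,-2,-4,-6,-8,-10,-13,-16]}' 1; python3 -c "
from h import *
shift([.5268,.0115,.30]);print(st()[0]['q'])"
```

```text
t: 1.3
eef_pos: [0.3678, 0.2483, 0.3612]
eef_rot: [0.0, 0.067, 0.998, -0.0]
force: [0.5, 1.0, 0.3]
grip_width: 0.0854
tcp [0.3678 0.2483 0.3612] t 1.3 lin [-189.2 -213.4   61.3] yaw to bench 0.14 F [0.5  0.99 0.32] w 0.0854
[ 5.94134390e-01  9.48378060e-02 -1.05105332e-02  1.46549299e+00
 -3.83550792e-04  7.28284036e-01]
```

```bash
python3 -m crank '{"linear": [[-25,-28,0],[-50,-56,0],[-75,-84,0],[-100,-112,0],[-125,-140,0],[-150,-168,10],[-170,-190,25],[-182,-205,40],[-189,-213,55],[-189,-213,61]], "yaw": [0,0,0,0,0,0,0,0,0,0]}' 1; python3 -c "
from h import *
for n in ['side','top','wrist']: grab(n,n+'1')
shift(knob)"
```

```text
t: 2.3
eef_pos: [0.5265, 0.0108, 0.2985]
eef_rot: [-0.001, 0.068, 0.998, -0.0]
force: [-1.2, -0.3, 0.4]
grip_width: 0.0853
tcp [0.5261 0.0124 0.3003] t 2.45 lin [-0.9 -0.8 88.3] yaw to bench 0.16 F [-0.08  0.66 -0.61] w 0.0854
```

View pics/wrist1.png

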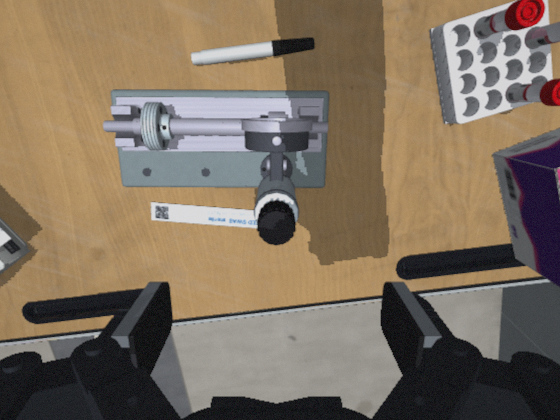

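View pics/side1.png

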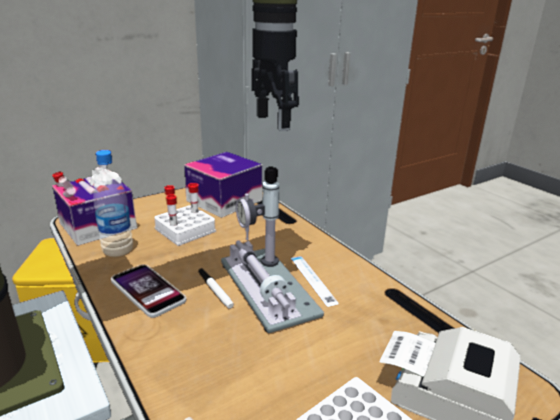

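The wrist view has the bench square to the image, with the knob top at (277,223) centred between the fingers.

```bash
python3 - <<'E'
from h import *
W=grab('wrist'); print(onz(W,277,223,.225)); print(proj(W,knob+[0,0,.013]))
print('pulley',onz(W,153,125,.05), proj(W,org-0.064*ey+[0,0,.05]))
shift(knob+[0,0,-.012])
E
```

```text
[0.52294966 0.01320882 0.225     ]
[275.16278219 228.94700167]
pulley [ 0.45663776 -0.10969209  0.05      ] [155.04744918 128.13125784]
tcp [0.5264 0.0126 0.3009] t 2.5 lin [ -0.5  -1.  100.9] yaw to bench 0.19 F [-0.59 -0.11  0.19] w 0.0854
```

```bash
python3 -m crank '{"linear": [[0,0,8],[0,0,18],[0,0,28],[0,0,36],[0,0,44],[0,0,52],[0,0,56],[0,0,58],[0,0,60],[0,0,60]], "yaw": [0,0,0,0,0,0,0,0,0,0]}' 1; python3 -c "
from h import *
W=grab('wrist','wrist2'); print(proj(W,knob+[0,0,.013]));S=grab('side','side2')
cv2.imwrite('pics/side2z.png',cv2.resize(S['pixels'][60:260,200:350],None,fx=3,fy=3,interpolation=cv2.INTER_CUBIC))
shift(knob)"
```

```text
t: 3.5
eef_pos: [0.5265, 0.0125, 0.2409]
eef_rot: [0.0, 0.067, 0.998, -0.0]
force: [0.4, 0.3, 0.7]
grip_width: 0.0851
[274.50653263 269.82219282]
tcp [0.5266 0.0125 0.2412] t 3.6 lin [-0.3 -1.  29.2] yaw to bench 0.18 F [ 0.14 -0.04 -0.42] w 0.0855
```

View pics/wrist2.png

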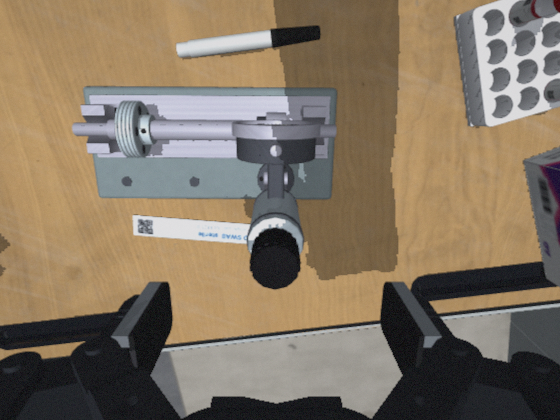

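View pics/side2z.png

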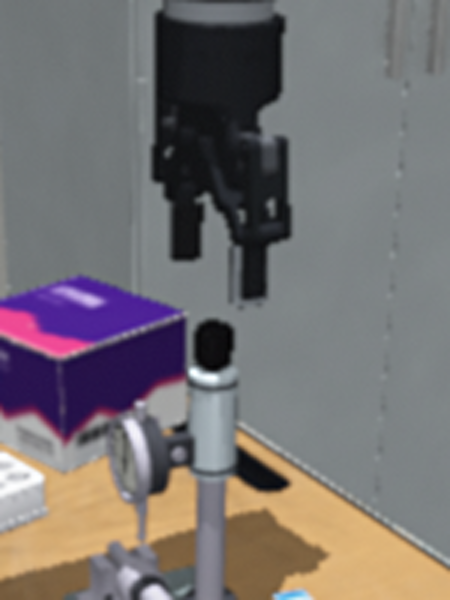

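The knob top is at (276,262), midway between the pads and clear. Descend and close.

```bash
python3 -m crank '{"linear": [[1,0,6],[1,0,14],[1,0,22],[1,0,29],[1,0,34],[1,0,38],[1,0,40],[1,0,41],[1,0,41],[1,0,41]], "yaw": [0,0,0,0,0,0,0,0,0,0]}' 1; python3 -m crank '{"linear": [[0,0,0],[0,0,0],[0,0,0],[0,0,0],[0,0,0],[0,0,0],[0,0,0],[0,0,0],[0,0,0],[0,0,0]], "yaw": [0,0,0,0,0,0,0,0,0,0]}' -1;  python3 -c "
from h import *
W=grab('wrist','wrist3'); S=grab('side','side3')
cv2.imwrite('pics/side3z.png',cv2.resize(S['pixels'][60:260,200:350],None,fx=3,fy=3,interpolation=cv2.INTER_CUBIC))
shift(knob)"
```

```text
t: 4.6
eef_pos: [0.5259, 0.0127, 0.2005]
eef_rot: [0.001, 0.067, 0.998, 0.0]
force: [-0.3, 0.6, -0.1]
grip_width: 0.0856
t: 5.6
eef_pos: [0.5259, 0.0121, 0.2006]
eef_rot: [0.001, 0.067, 0.998, -0.001]
force: [-1.6, -4.7, 3.1]
grip_width: 0.0223
tcp [0.5259 0.0121 0.2006] t 5.7 lin [ -1.   -0.4 -11.4] yaw to bench 0.16 F [-1.61 -4.77  2.93] w 0.022
```

View pics/wrist3.png

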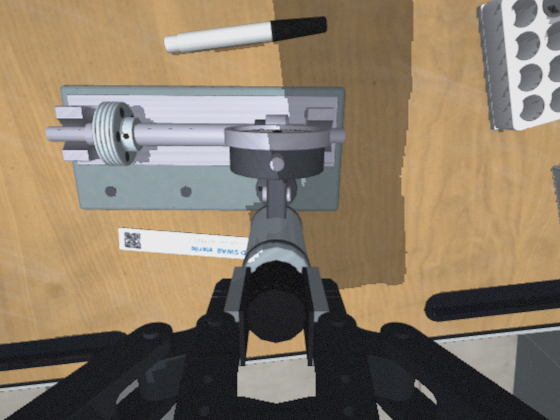

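View pics/side3z.png

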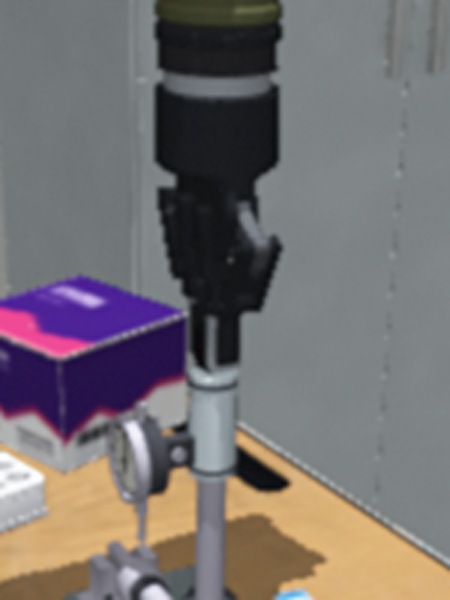

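The knob is held between the pads (22 mm opening). I'll lower it 25 mm.

```bash
python3 - <<'E'
from h import *
S=grab('side')
for z in (.06,.065,.07,.08,.09,.1): print(z,(proj(S,org+.064*ey+[0,0,z])-[200,60])*3)
E
python3 -m crank '{"linear": [[0,0,2],[0,0,5],[0,0,8],[0,0,11],[0,0,14],[0,0,17],[0,0,20],[0,0,23],[0,0,25],[0,0,25]], "yaw": [0,0,0,0,0,0,0,0,0,0]}' -1;  python3 -c "
from h import *
W=grab('wrist','wrist4'); S=grab('side','side4')
cv2.imwrite('pics/side4z.png',cv2.resize(S['pixels'][160:280,200:320],None,fx=5,fy=5,interpolation=cv2.INTER_CUBIC))
shift(knob)"
```

```text
0.06 [142.28891185 567.72210628]
0.065 [142.23859223 561.2690785 ]
0.07 [142.18803726 554.78586812]
0.08 [142.08621459 541.72804859]
0.09 [141.98343043 528.54692556]
0.1 [141.87967108 515.24074424]
t: 6.75
eef_pos: [0.5259, 0.012, 0.176]
eef_rot: [0.001, 0.067, 0.998, -0.001]
force: [-2.2, -4.2, 4.7]
grip_width: 0.0221
tcp [0.5259 0.012  0.176 ] t 6.85 lin [ -1.   -0.4 -36. ] yaw to bench 0.16 F [-1.74 -3.01  5.24] w 0.0218
```

View pics/side4z.png

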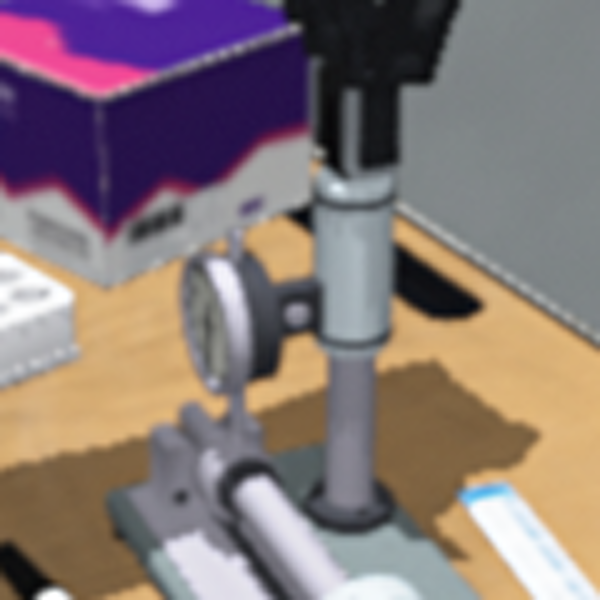

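View pics/wrist4.png

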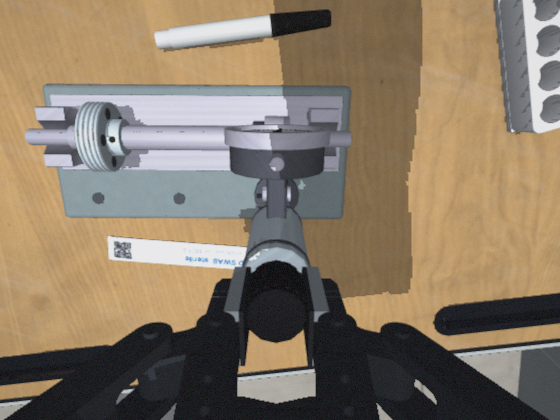

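The slide follows the gripper. Before lowering further I'll read the dial in an enlarged crop.

```bash
python3 - <<'E'
from h import *
a=cv2.imread('pics/side3.png')[188:248,225:265]; b=cv2.imread('pics/side4.png')[198:258,225:265]
cv2.imwrite('pics/cmp.png',cv2.resize(np.hstack([a,b]),None,fx=9.5,fy=9.5,interpolation=cv2.INTER_CUBIC))
S=grab('side')
for z in (.06,.1,.15): print(proj(S,org+.064*ey+[0,0,z]),proj(S,org+.055*ey+[0,0,z]))
E
```

```text
[247.42963728 249.24070209] [249.13280895 251.38512577]
[247.29322369 231.74691475] [249.0278829 233.7927412]
[247.11524969 208.92338597] [248.89094269 210.83271317]
```

View pics/cmp.png

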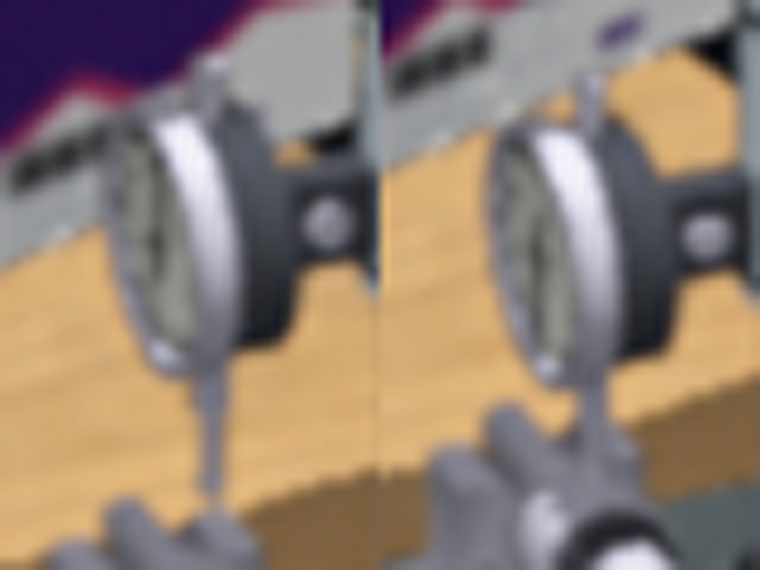

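```bash
python3 - <<'E'
from h import *
a=cv2.imread('pics/wrist3.png')[105:185,215:345]; b=cv2.imread('pics/wrist4.png')[105:185,215:345]
cv2.imwrite('pics/cmp2.png',cv2.resize(np.vstack([a,b]),None,fx=3.7,fy=3.7,interpolation=cv2.INTER_CUBIC))
print(grab('wrist')['camera_matrix'])
E
```

```text
[[362.80968047   0.         275.9701506 ]
 [  0.         362.80968047 214.84354668]
 [  0.           0.           1.        ]]
```

View pics/cmp2.png

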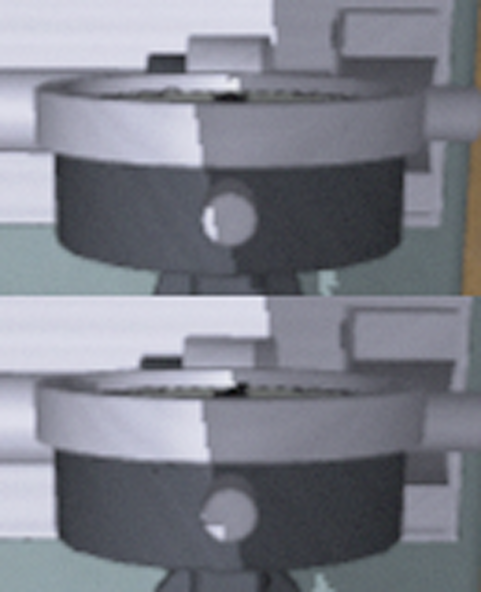

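The hand still seems to be near twelve o'clock and the cap hasn't moved, but a full turn would look the same. I'll let go and put the wrist camera in front of the dial.

```bash
python3 -m crank '{"linear": [[0,0,0],[0,0,0],[0,0,0],[0,0,0],[0,0,0],[0,0,-5],[0,0,-15],[0,0,-28],[0,0,-42],[0,0,-50]], "yaw": [0,0,0,0,0,0,0,0,0,0]}' 1
python3 -m crank '{"linear": [[15,0,0],[35,0,0],[55,0,0],[75,0,0],[95,0,0],[110,0,0],[114,0,20],[114,0,45],[114,0,65],[114,0,80]], "yaw": [0,0,0,0,0,0,0,0,0,0]}' 1
python3 -c "
from h import *
W=grab('wrist','wrist5'); S=grab('side','side5')
shift(knob)"
```

```text
t: 7.95
eef_pos: [0.5266, 0.0121, 0.228]
eef_rot: [0.002, 0.067, 0.998, -0.0]
force: [0.8, -0.3, 0.0]
grip_width: 0.0852
t: 8.95
eef_pos: [0.4136, 0.0273, 0.1467]
eef_rot: [0.002, 0.067, 0.998, -0.0]
force: [0.2, -0.9, -0.5]
grip_width: 0.0854
tcp [0.4124 0.0272 0.1461] t 9.05 lin [-115.5   -0.4  -65.8] yaw to bench 0.16 F [-0.23  0.18 -0.59] w 0.0853
```

View pics/wrist5.png

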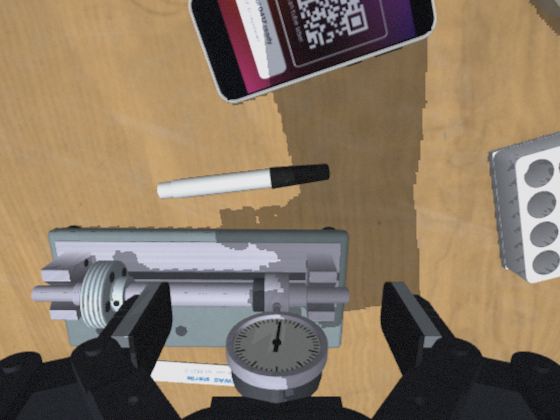

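```bash
python3 - <<'E'
from h import *
a=cv2.imread('pics/wrist5.png')[260:405,205:345]
cv2.imwrite('pics/d5.png',cv2.resize(a,None,fx=4,fy=4,interpolation=cv2.INTER_CUBIC))
E
```

```text
(no output)
```

View pics/d5.png

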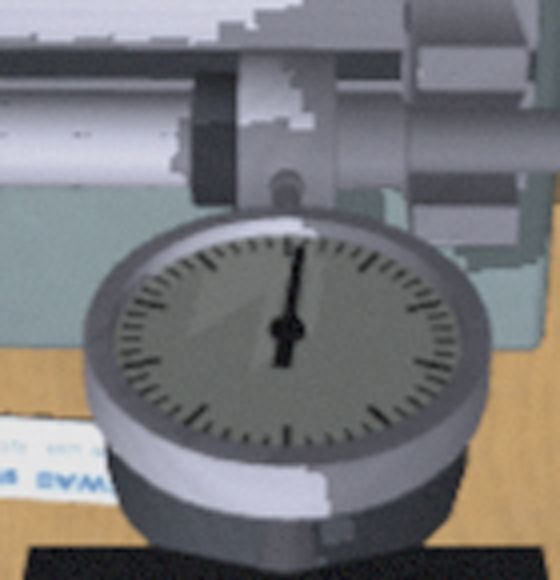

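The wrist camera sees the dial upside down (12 o'clock is at the bottom of the face). The hub is at crop (287,330) and the hand tip at (300,250), almost exactly at 6 o'clock. So the hand is at about 3.2 rad, which is the half turn wanted. I've let go of the knob, so next I'll take the closed fingers over the pulley.

```bash
cat >> h.py <<'E'
org=np.array([.4675,-.0446,0])
def B(x,y,z): return org+ex*x/1000+ey*y/1000+np.array([0,0,z/1000])
def bpos():
    s,p,M=st(); d=p-org; print('bench mm',(d@ex*1000).round(1),(d@ey*1000).round(1),(p[2]*1000).round(1),'F',s['force'].round(2),'t',s['t'])
E
python3 -c "
from h import *
shift(B(8,-64,85));bpos()"
```

```text
tcp [0.4124 0.0272 0.1461] t 9.05 lin [ -71.9 -127.7   61.3] yaw to bench 0.16 F [-0.23  0.18 -0.59] w 0.0853
bench mm -64.3 63.6 146.1 F [-0.23  0.18 -0.59] t 9.05
```

```bash
python3 -m crank '{"linear": [[0,-5,-15],[0,-20,-35],[-5,-45,-40],[-20,-70,-40],[-40,-95,-35],[-60,-115,-15],[-72,-126,10],[-72,-128,35],[-72,-128,52],[-72,-128,58]], "yaw": [0,0,0,0,0,0,0,0,0,0]}' -1
python3 -c "
from h import *
bpos(); S=grab('side','side6')
cv2.imwrite('pics/side6z.png',cv2.resize(S['pixels'][170:330,200:330],None,fx=3.7,fy=3.7,interpolation=cv2.INTER_CUBIC));W=grab('wrist','wrist6')
bpos()"
```

```text
t: 10.05
eef_pos: [0.4662, -0.1095, 0.0875]
eef_rot: [-0.0, 0.067, 0.998, -0.001]
force: [0.1, -0.1, 1.1]
grip_width: 0.0001
bench mm 7.5 -64.4 87.5 F [ 0.1  -0.13  1.08] t 10.05
bench mm 8.0 -64.2 88.4 F [-0.05  0.02 -0.5 ] t 10.15
```

View pics/side6z.png

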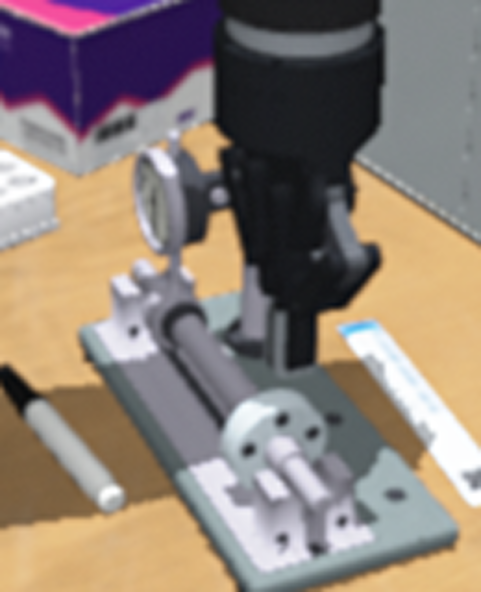

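View pics/wrist6.png

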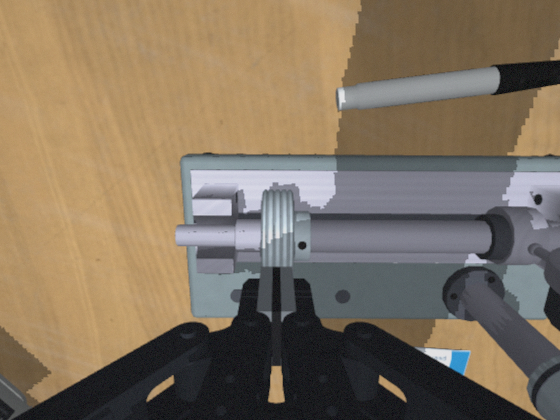

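The shut pads at (278,290) line up with the pulley at (278,230), and the hub screw at (302,245) serves as a rotation mark. I'll descend to just above the pulley's top.

```bash
python3 -m crank '{"linear": [[0,0,3],[0,0,6],[0,0,9],[0,0,11],[0,0,12.5],[0,0,13.5],[0,0,14.5],[0,0,15],[0,0,15],[0,0,15]], "yaw": [0,0,0,0,0,0,0,0,0,0]}' -1
python3 -c "
from h import *
bpos()"
```

```text
t: 11.15
eef_pos: [0.4668, -0.1094, 0.0735]
eef_rot: [0.0, 0.067, 0.998, -0.001]
force: [0.1, 0.3, -0.3]
grip_width: 0.0002
bench mm 8.1 -64.3 73.5 F [ 0.11  0.33 -0.32] t 11.15
```

```bash
python3 -m crank '{"linear": [[0,0,0.3],[0,0,0.6],[0,0,0.9],[0,0,1.1],[0,0,1.3],[0,0,1.5],[0,0,1.7],[0,0,1.8],[0,0,1.8],[0,0,1.8]], "yaw": [0,0,0,0,0,0,0,0,0,0]}' -1
python3 -c "
from h import *
bpos()"
```

```text
t: 12.15
eef_pos: [0.4669, -0.1094, 0.0718]
eef_rot: [0.0, 0.067, 0.998, -0.001]
force: [-0.7, 0.3, 3.1]
grip_width: -0.0002
bench mm 8.2 -64.3 71.8 F [-0.74  0.29  3.07] t 12.15
```

```bash
python3 -m crank '{"linear": [[0,0,0.2],[0.3,0,0.3],[1,0,0.3],[2,0,0.3],[3,0,0.3],[4,0,0.3],[5,0,0.3],[6,0,0.3],[7,0,0.3],[8,0,0.3]], "yaw": [0,0,0,0,0,0,0,0,0,0]}' -1
python3 -c "
from h import *
bpos(); W=grab('wrist','wrist7'); bpos()"
```

```text
t: 13.15
eef_pos: [0.4594, -0.1084, 0.0718]
eef_rot: [0.001, 0.067, 0.998, -0.001]
force: [1.4, -1.1, 5.7]
grip_width: -0.0003
bench mm 0.7 -64.3 71.8 F [ 1.38 -1.1   5.73] t 13.15
bench mm 0.4 -64.3 71.8 F [ 1.19 -0.5   6.41] t 13.2
```

View pics/wrist7.png

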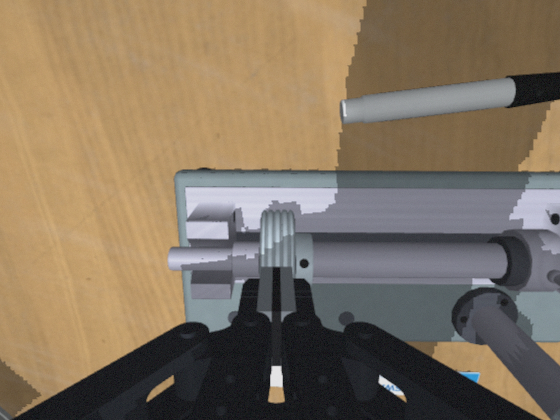

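The hub screw has moved up relative to the axis, from 9 px below it to 4 px below, so the pulley is rolling at about 6 N. I'll continue the stroke.

```bash
python3 -m crank '{"linear": [[1,0,0],[2.2,0,0],[3.4,0,0],[4.6,0,0],[5.8,0,0],[7,0,0],[8.2,0,0],[9.2,0,0],[10,0,0],[10,0,0]], "yaw": [0,0,0,0,0,0,0,0,0,0]}' -1
python3 -c "
from h import *
bpos(); W=grab('wrist','wrist8'); bpos()"
```

```text
t: 14.2
eef_pos: [0.4487, -0.107, 0.0717]
eef_rot: [0.0, 0.067, 0.998, -0.001]
force: [1.0, -0.4, 5.0]
grip_width: -0.0001
bench mm -10.1 -64.4 71.7 F [ 1.03 -0.42  4.95] t 14.2
bench mm -10.1 -64.4 71.7 F [ 0.76 -0.03  4.66] t 14.25
```

View pics/wrist8.png

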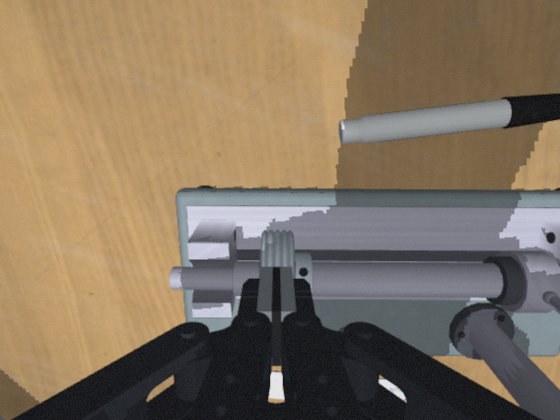

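```bash
python3 -m crank '{"linear": [[0,0,-15],[5,0,-45],[20,10,-80],[40,35,-110],[54,65,-115],[54,95,-115],[54,115,-110],[54,127,-98],[54,128,-84],[54,128,-75]], "yaw": [0,0,0,0,0,0,0,0,0,0]}' 1
python3 -c "
from h import *
bpos(); W=grab('wrist','wrist9'); bpos()
cv2.imwrite('pics/d9.png',cv2.resize(W['pixels'][260:405,205:345],None,fx=4,fy=4,interpolation=cv2.INTER_CUBIC))"
```

```text
t: 15.25
eef_pos: [0.4102, 0.0275, 0.1447]
eef_rot: [-0.002, 0.066, 0.998, -0.001]
force: [-0.8, -0.1, 0.6]
grip_width: 0.0855
bench mm -66.6 63.6 144.7 F [-0.84 -0.1   0.62] t 15.25
bench mm -67.2 63.1 143.7 F [-1.54  0.3  -0.32] t 15.3
```

View pics/d9.png

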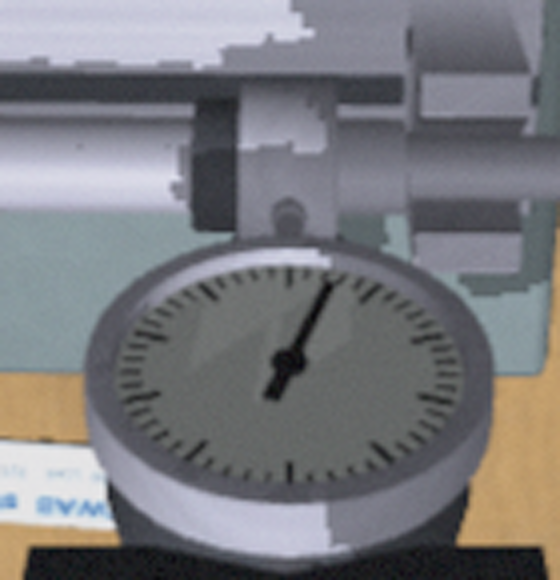

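The hand has gone on by about 0.32 rad to about 3.52 rad (hub at (287,362), tip at (330,280), three minor ticks past 6 o'clock), so the reading is rising. Two phases fit that: near the top, or just past the bottom. More rolling the same way will settle it.

```bash
python3 -m crank '{"linear": [[0,-5,-20],[0,-20,-40],[-5,-45,-45],[-20,-70,-45],[-45,-95,-40],[-65,-115,-15],[-78,-126,15],[-78,-127,45],[-78,-127,62],[-78,-127,67]], "yaw": [0,0,0,0,0,0,0,0,0,0]}' -1
python3 -c "
from h import *
bpos()"
```

```text
t: 16.3
eef_pos: [0.467, -0.1094, 0.0744]
eef_rot: [-0.005, 0.067, 0.998, -0.001]
force: [-0.2, -0.8, 0.5]
grip_width: 0.0001
bench mm 8.4 -64.2 74.4 F [-0.17 -0.78  0.48] t 16.3
```

```bash
python3 -m crank '{"linear": [[-1,0,0.3],[-2,0,0.7],[-3,0,1.1],[-3,0,1.5],[-3,0,1.8],[-3,0,2.1],[-3,0,2.3],[-3,0,2.5],[-3,0,2.6],[-3,0,2.6]], "yaw": [0,0,0,0,0,0,0,0,0,0]}' -1
python3 -c "
from h import *
bpos()"
```

```text
t: 17.3
eef_pos: [0.4699, -0.1098, 0.0717]
eef_rot: [-0.005, 0.067, 0.998, -0.001]
force: [0.8, -0.2, -0.2]
grip_width: -0.0004
bench mm 11.2 -64.2 71.7 F [ 0.76 -0.18 -0.22] t 17.3
```

```bash
python3 -m crank '{"linear": [[1,0,0],[2,0,0],[2.5,0,0.1],[2.5,0,0.2],[2.5,0,0.3],[2.5,0,0.3],[2.5,0,0.3],[2.5,0,0.3],[2.5,0,0.3],[2.5,0,0.3]], "yaw": [0,0,0,0,0,0,0,0,0,0]}' -1
python3 -c "
from h import *
bpos()"
```

```text
t: 18.3
eef_pos: [0.4677, -0.1095, 0.0716]
eef_rot: [-0.005, 0.067, 0.998, -0.001]
force: [-0.3, 0.2, 3.7]
grip_width: 0.0003
bench mm 9.0 -64.3 71.6 F [-0.34  0.22  3.7 ] t 18.3
```

Contact at about 3.7 N. Now a stroke of 18 mm with slightly more press.

```bash
python3 -m crank '{"linear": [[0.3,0,0.1],[1,0,0.2],[2,0,0.2],[3.2,0,0.2],[4.4,0,0.2],[5.6,0,0.2],[6.8,0,0.2],[8,0,0.2],[9.2,0,0.2],[10.4,0,0.2]], "yaw": [0,0,0,0,0,0,0,0,0,0]}' -1
python3 -c "
from h import *
bpos()"
```

```text
t: 19.3
eef_pos: [0.4577, -0.1082, 0.0718]
eef_rot: [-0.005, 0.067, 0.998, -0.001]
force: [2.1, -0.2, 4.6]
grip_width: 0.0
bench mm -1.0 -64.3 71.8 F [ 2.1  -0.23  4.6 ] t 19.3
```

```bash
python3 -m crank '{"linear": [[1,0,0.1],[2.2,0,0.1],[3.4,0,0.1],[4.6,0,0.1],[5.8,0,0.1],[7,0,0.1],[8.2,0,0.1],[9,0,0.1],[9.4,0,0.1],[9.4,0,0.1]], "yaw": [0,0,0,0,0,0,0,0,0,0]}' -1
python3 -c "
from h import *
bpos()"
```

```text
t: 20.3
eef_pos: [0.4479, -0.1069, 0.0716]
eef_rot: [-0.005, 0.067, 0.998, -0.001]
force: [0.3, -0.7, 4.0]
grip_width: 0.0001
bench mm -10.9 -64.4 71.6 F [ 0.25 -0.66  4.  ] t 20.3
```

Re-set for another stroke.

```bash
python3 -m crank '{"linear": [[0,0,-3],[-3,0,-6],[-9,0,-6],[-15,0,-6],[-19.5,0,-5],[-19.5,0,-3],[-19.5,0,-1.5],[-19.5,0,-0.7],[-19.5,0,-0.2],[-19.5,0,0.1]], "yaw": [0,0,0,0,0,0,0,0,0,0]}' -1
python3 -c "
from h import *
bpos()"
```

```text
t: 21.3
eef_pos: [0.4671, -0.1094, 0.0717]
eef_rot: [-0.005, 0.067, 0.998, -0.001]
force: [-0.9, -0.1, 5.7]
grip_width: 0.0001
bench mm 8.5 -64.3 71.7 F [-0.86 -0.08  5.74] t 21.3
```

```bash
python3 -m crank '{"linear": [[0.3,0,0.1],[1,0,0.1],[2,0,0.1],[3.2,0,0.1],[4.4,0,0.1],[5.6,0,0.1],[6.8,0,0.1],[8,0,0.1],[9.2,0,0.1],[10.4,0,0.1]], "yaw": [0,0,0,0,0,0,0,0,0,0]}' -1
python3 -m crank '{"linear": [[1,0,0.1],[2.2,0,0.1],[3.4,0,0.1],[4.6,0,0.1],[5.8,0,0.1],[7,0,0.1],[8.2,0,0.1],[9,0,0.1],[9,0,0.1],[9,0,0.1]], "yaw": [0,0,0,0,0,0,0,0,0,0]}' -1
python3 -m crank '{"linear": [[0,0,-15],[5,0,-45],[20,10,-80],[40,35,-110],[54,65,-115],[54,95,-115],[54,115,-110],[54,127,-98],[54,128,-84],[54,128,-75]], "yaw": [0,0,0,0,0,0,0,0,0,0]}' 1
python3 -c "
from h import *
bpos(); W=grab('wrist','wrist10'); bpos()
cv2.imwrite('pics/d10.png',cv2.resize(W['pixels'][260:405,205:345],None,fx=4,fy=4,interpolation=cv2.INTER_CUBIC))"
```

```text
t: 22.3
eef_pos: [0.457, -0.1081, 0.0719]
eef_rot: [-0.005, 0.067, 0.998, -0.001]
force: [2.0, -0.0, 3.9]
grip_width: -0.0002
t: 23.3
eef_pos: [0.4473, -0.1068, 0.0716]
eef_rot: [-0.006, 0.067, 0.998, -0.001]
force: [0.5, 0.7, 4.3]
grip_width: 0.0
t: 24.3
eef_pos: [0.4099, 0.0277, 0.1452]
eef_rot: [-0.007, 0.067, 0.998, -0.001]
force: [0.5, 0.1, -0.8]
grip_width: 0.0853
bench mm -66.9 63.8 145.2 F [ 0.45  0.08 -0.84] t 24.3
bench mm -67.5 63.3 144.2 F [ 0.11  0.77 -0.32] t 24.35
```

View pics/d10.png

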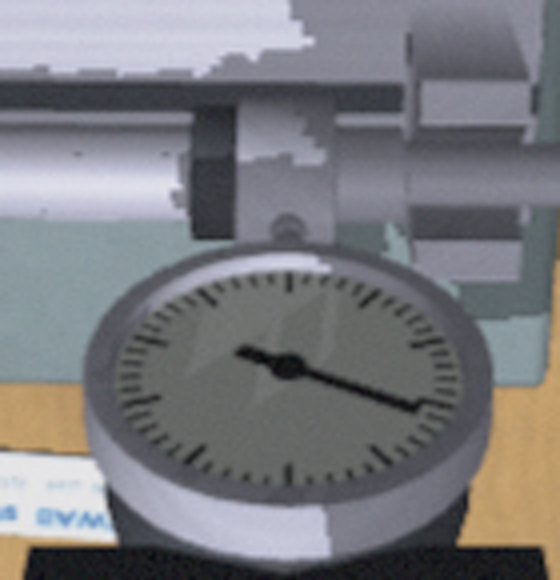

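Now the hand is at the 108° major tick past 6 o'clock, about 5.04 rad: 1.84 rad above the bottom reading, with about 2.5 rad available over the full rise. About 1 rad, or 25 mm, remains in the same direction.

```bash
python3 -m crank '{"linear": [[0,-5,-20],[0,-20,-40],[-5,-45,-45],[-20,-70,-45],[-45,-95,-40],[-65,-115,-15],[-76,-126,15],[-77,-127,45],[-77,-127,62],[-77,-127,68]], "yaw": [0,0,0,0,0,0,0,0,0,0]}' -1
python3 -c "
from h import *
bpos()"
```

```text
t: 25.35
eef_pos: [0.465, -0.1091, 0.0733]
eef_rot: [-0.011, 0.068, 0.998, -0.001]
force: [0.5, 0.6, -0.3]
grip_width: 0.0005
bench mm 6.3 -64.2 73.3 F [ 0.52  0.58 -0.28] t 25.35
```

```bash
python3 -m crank '{"linear": [[-1,0,0.3],[-2,0,0.7],[-2.5,0,1.0],[-2.5,0,1.2],[-2.5,0,1.4],[-2.5,0,1.5],[-2.5,0,1.6],[-2.5,0,1.7],[-2.5,0,1.8],[-2.5,0,1.8]], "yaw": [0,0,0,0,0,0,0,0,0,0]}' -1
python3 -c "
from h import *
bpos()"
```

```text
t: 26.35
eef_pos: [0.4676, -0.1094, 0.0716]
eef_rot: [-0.011, 0.068, 0.998, -0.001]
force: [0.0, -0.4, 3.0]
grip_width: 0.0
bench mm 8.9 -64.2 71.6 F [ 0.03 -0.45  2.96] t 26.35
```

```bash
python3 -m crank '{"linear": [[0.2,0,0.2],[1,0,0.3],[2,0,0.3],[3.2,0,0.3],[4.4,0,0.3],[5.6,0,0.3],[6.8,0,0.3],[8,0,0.3],[9.2,0,0.2],[10.4,0,0.2]], "yaw": [0,0,0,0,0,0,0,0,0,0]}' -1
python3 -m crank '{"linear": [[1,0,0.1],[2.2,0,0.1],[3.4,0,0.1],[4.6,0,0.1],[5.8,0,0.1],[7,0,0.1],[8.2,0,0.1],[9,0,0.1],[9,0,0.1],[9,0,0.1]], "yaw": [0,0,0,0,0,0,0,0,0,0]}' -1
python3 -m crank '{"linear": [[0,0,-15],[5,0,-45],[20,10,-80],[40,35,-110],[54,65,-115],[54,95,-115],[54,115,-110],[54,127,-98],[54,128,-84],[54,128,-75]], "yaw": [0,0,0,0,0,0,0,0,0,0]}' 1
python3 -c "
from h import *
bpos(); W=grab('wrist','wrist11'); bpos()
cv2.imwrite('pics/d11.png',cv2.resize(W['pixels'][260:405,205:345],None,fx=4,fy=4,interpolation=cv2.INTER_CUBIC))"
```

```text
t: 27.35
eef_pos: [0.4575, -0.1081, 0.0718]
eef_rot: [-0.01, 0.068, 0.998, -0.001]
force: [2.4, 0.5, 5.5]
grip_width: -0.0003
t: 28.35
eef_pos: [0.4478, -0.1068, 0.0717]
eef_rot: [-0.011, 0.068, 0.998, -0.001]
force: [0.8, 0.8, 5.3]
grip_width: -0.0001
t: 29.35
eef_pos: [0.4113, 0.0277, 0.1457]
eef_rot: [-0.013, 0.067, 0.998, -0.001]
force: [0.3, -0.6, 0.9]
grip_width: 0.085
bench mm -65.5 64.0 145.7 F [ 0.32 -0.55  0.93] t 29.35
bench mm -66.2 63.5 144.8 F [-0.21  0.16 -0.93] t 29.4
```

View pics/d11.png

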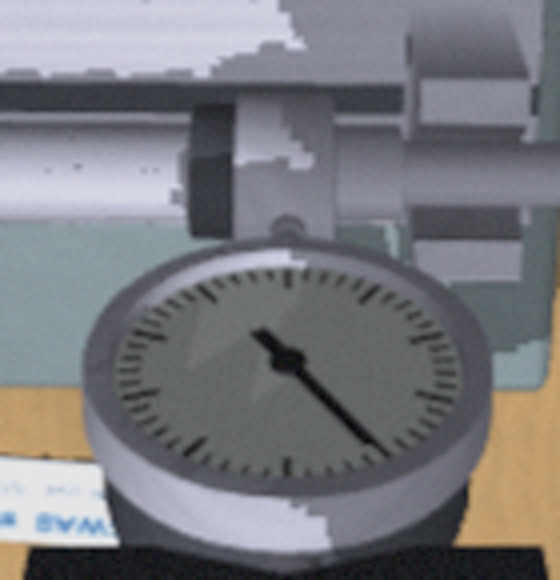

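The hand is now at the 144° tick, about 5.67 rad. A cosine through the readings puts the peak near 5.74 rad, about 0.3 rad or 8 mm further on. That is already in tolerance, but I'll centre it with a 7 mm stroke.

```bash
python3 -m crank '{"linear": [[0,-5,-20],[0,-20,-40],[-5,-45,-45],[-20,-70,-45],[-45,-95,-40],[-65,-115,-15],[-72,-126,15],[-72,-128,45],[-72,-128,62],[-72,-128,69]], "yaw": [0,0,0,0,0,0,0,0,0,0]}' -1
python3 -c "
from h import *
bpos()"
```

```text
t: 30.4
eef_pos: [0.4604, -0.1094, 0.0723]
eef_rot: [-0.017, 0.068, 0.998, -0.001]
force: [-0.3, -0.1, -0.3]
grip_width: -0.0001
bench mm 1.8 -65.2 72.3 F [-0.31 -0.11 -0.3 ] t 30.4
```

```bash
python3 -m crank '{"linear": [[0,0,0.2],[0,0,0.3],[0,0,0.4],[0,0,0.5],[0,0,0.6],[0,0,0.6],[0,0,0.7],[0,0,0.7],[0,0,0.7],[0,0,0.7]], "yaw": [0,0,0,0,0,0,0,0,0,0]}' -1
```

```text
t: 31.4
eef_pos: [0.4606, -0.1094, 0.0718]
eef_rot: [-0.016, 0.068, 0.998, -0.001]
force: [-0.7, 1.4, 3.3]
grip_width: 0.0
```

```bash
python3 -m crank '{"linear": [[0,0,0.2],[0.5,0,0.3],[1.4,0,0.3],[2.4,0,0.3],[3.4,0,0.3],[4.4,0,0.3],[5.4,0,0.3],[6.4,0,0.3],[7,0,0.3],[7,0,0.3]], "yaw": [0,0,0,0,0,0,0,0,0,0]}' -1
python3 -m crank '{"linear": [[0,0,-15],[5,0,-45],[20,10,-80],[40,35,-110],[58,65,-115],[60,95,-115],[60,115,-110],[60,127,-98],[60,128,-84],[60,128,-75]], "yaw": [0,0,0,0,0,0,0,0,0,0]}' 1
python3 -c "
from h import *
bpos(); W=grab('wrist','wrist12'); S=grab('side','side12');T=grab('top','top12');bpos()
cv2.imwrite('pics/d12.png',cv2.resize(W['pixels'][260:405,205:345],None,fx=4,fy=4,interpolation=cv2.INTER_CUBIC))
cv2.imwrite('pics/top12z.png',cv2.resize(T['pixels'][180:320,190:390],None,fx=3.5,fy=3.5,interpolation=cv2.INTER_CUBIC))"
```

```text
t: 32.4
eef_pos: [0.4537, -0.1086, 0.072]
eef_rot: [-0.016, 0.068, 0.998, -0.001]
force: [1.3, -0.1, 4.8]
grip_width: 0.0001
t: 33.4
eef_pos: [0.4118, 0.0266, 0.1465]
eef_rot: [-0.018, 0.068, 0.998, -0.002]
force: [-0.4, -0.2, 0.2]
grip_width: 0.0855
bench mm -64.9 63.0 146.5 F [-0.44 -0.18  0.24] t 33.4
bench mm -64.0 62.5 147.3 F [-0.67 -0.43  0.7 ] t 33.55
```

View pics/d12.png

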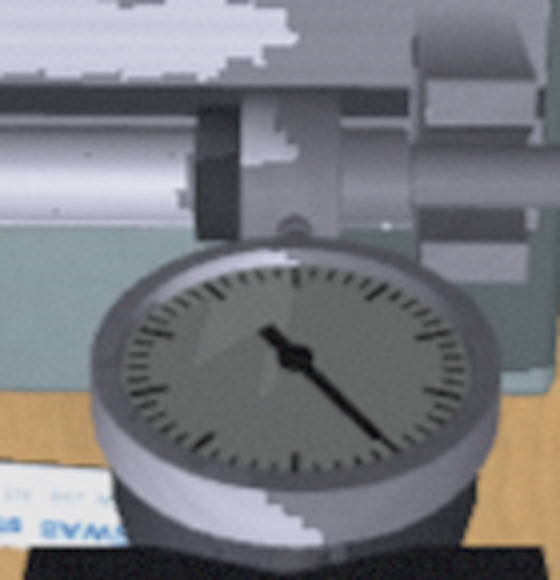

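View pics/wrist12.png

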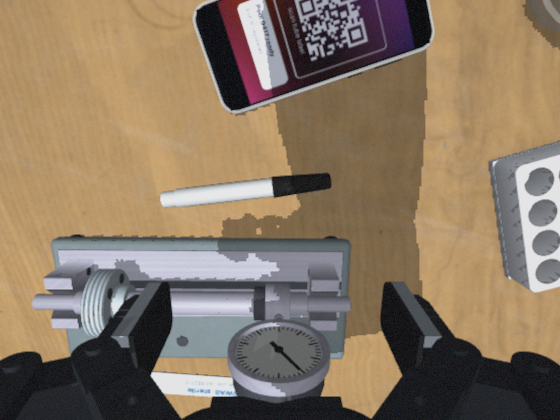

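```bash
python3 - <<'E'
from h import *
a=cv2.imread('pics/wrist11.png')[255:345,40:160]; b=cv2.imread('pics/wrist12.png')[255:345,40:160]
cv2.imwrite('pics/cmp3.png',cv2.resize(np.hstack([a,b]),None,fx=3.3,fy=3.3,interpolation=cv2.INTER_CUBIC))
E
```

```text
(no output)
```

View pics/cmp3.png

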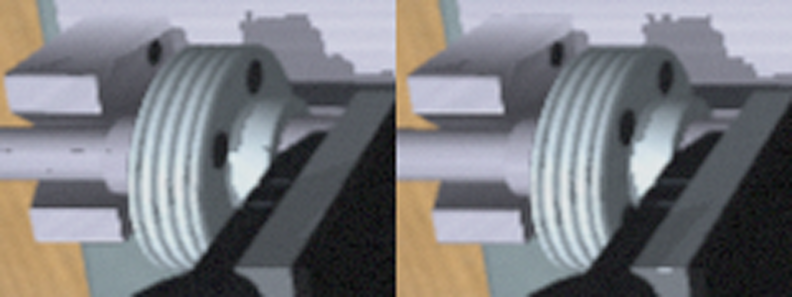

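View pics/top12z.png

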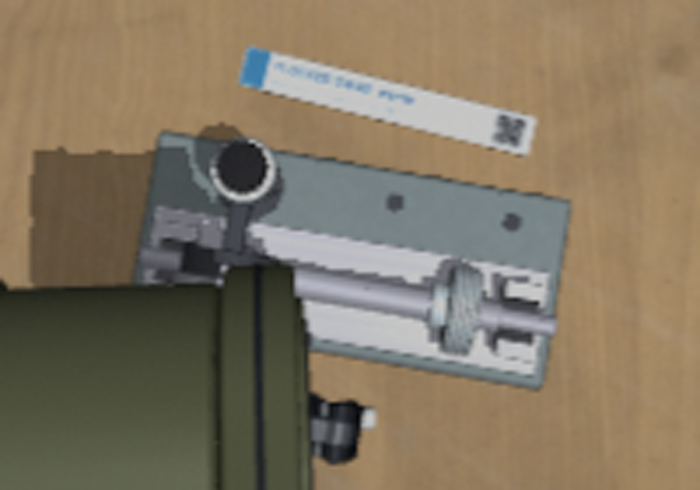

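The pulley's holes have turned by about 0.3 rad between the two views while the hand stayed at 144°–145°. The two positions therefore straddle the peak and the spindle stands within about 0.15 rad of the top. The spindle, swab and pen are in place and the arm is clear, so I'll hand in.

```bash
python3 -c "
from h import *
bpos(); print(arm.sign_off())"
```

```text
bench mm -64.0 62.5 147.3 F [-0.67 -0.43  0.7 ] t 33.55
the job is handed in; nothing more can be done
None
```

I lowered the indicator by its knob, let go of it, and left the spindle at its highest dial reading. I then handed the job in at t ≈ 33.6 s; it reports no verdict.

- **Lowering:** I lowered the slide about 25 mm. After I let go, the wrist camera showed the hand at about 3.2 rad, half a turn.
- **Rolling:** I used short strokes on the pulley at 3–6.5 N, measured at the ends of moves. The reading went 3.2 → 3.52 → 5.04 → 5.67 rad.
- **Peak check:** The last 7 mm stroke turned the pulley by about 0.3 rad, seen from its holes, but the hand stayed at about 5.67 rad. The spindle therefore stands within about 0.15 rad of the top, roughly 0.02 mm below it.
- **At hand-in:** The spindle looked seated, the pen and swab looked undisturbed, and the arm was clear of everything with near-zero force.

**Disagreements:**
- The wrist and top cameras placed the knob about 4 mm apart and the pulley about 5 mm apart, so I used values in between.
- A cosine fitted through the earlier readings put the peak slightly higher, near 5.74 rad. That difference is within my reading error on the dial.

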